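# Square the cash box to the stop rail

### The job

The heavy red cash box on the serving table stands askew. Without gripping or lifting anything, walk it round by pushing at its corners until its hinged back faces the wooden stop rail squarely, while it is still clear of the rail; only then push it up flat against the rail, its whole back on the rail's length, and draw the hand away. Do not let the box run into the rail askew, do not touch its carrying handle, and leave the mug, plates, bottle and cards where they stand.

Things in the scene. Friction and masses are not known exactly. Their poses are not given: they have to be found in the camera images.
- cashbox: Red steel box, loose, 0.8 to 1.5 kg, 200 mm long (x), 150 deep (y), 52 high; origin: centre of underside. Back: long face at +y, with two bright hinge plates on the lid's edge. Front: long face at -y, with lock; coin slot in the lid near it. Slides at about 5 to 18 N, does not tip if pushed low. Starts turned 30 to 60 degrees anticlockwise (from above) from square to the rail.
- rail: Dark wooden stop rail fixed to the table, 400 mm long (its x) x 20 mm thick (its y) x 35 mm high. Origin at the centre of its underside. The box stands on its -y side; the face that the box's back must meet is the one 10 mm from the origin towards -y. Square means that the box's x axis and the rail's x axis point the same way.
- mug: White mug, loose, 80 mm across and 85 mm high with a handle, leave alone. Origin at the centre of its underside.
- plates: Stack of white plates, one loose piece, 156 mm across and 40 mm high, leave alone. Origin at the centre of its underside.
- bottle: Wood-coloured drinking bottle, loose, 66 mm across and 190 mm high, leave alone. Origin at the centre of its underside.
- cards: Block of yellow cards, loose, 105 x 148 x 30 mm high, leave alone. Origin at the centre of its underside.
- cashbox_handle: Folded wire handle lying flat on the middle of the cash box's lid, 95 mm long (x), within 25 mm of the box's centre in y, its top 57 mm above the table; not to be touched. Origin on the lid at the box's centre, 52 mm above the box's underside.

How it is judged:
By the outcome, as a careful person would: the job done as asked, in the order asked, and still so for the second after the job is handed in, with the robot touching nothing.
It also fails if it takes over 72 s, if anything falls off the work surface, if the arm or the gripper's body presses on something with over 40 N, if the wrist force passes 120 N, or if a joint passes its speed limit or range.

### The arm

A 6-joint arm with a two-finger parallel gripper is mounted at the origin on the work surface. World frame = base frame: x ahead of the robot, y to its left, z up, the work surface at z = 0. Lengths are in m, angles in rad, forces in N, time in s.
With the tool pointing down it reaches from about 0.35 to 0.85 m from the base axis. Payload 8.1 kg.
Tool frame: the origin (TCP) lies at the very end of the fingers, on their centre line; the grasp point (between the pads) lies 19 mm behind it; z points along the fingers, y is the line along which they close (so a half turn about z gives the same grasp; the last joint's range is limited). The gripper opens to 93 mm and grips with 3 to 60 N. Pads are 15 mm wide; open, the fingers measure 128 mm over their backs; the gripper's body (75 mm by 188 mm) begins 65 mm behind the grasp point.
Start: joints at [1.023, 0.13, 1.488, -0, 1.523, -0.085], TCP at [0.268, 0.537, 0.219] pointing down, gripper open.
Joint ranges: [-2.96, 2.96], [-0.89, 2.26], [0.02, 2.5], [-1.34, 4.48], [0, 2.73], [-2.66, 2.66]. Speed limits (rad/s): [2.39, 2.39, 2.79, 3.14, 3.14, 3.14].

### API

Orientations are given as a rotation vector (axis times angle).
In Python, from plant import robot gives the robot as it stands. The module is installed in compiled form; this text tells all that it offers.
- The arm moves only by the tool play_rows, never from a script. Its argument "increments" is text: rows parted by semicolons, each of 5 numbers parted by spaces: the shift along the tool's x, y, z in mm, then the turn about the tool's z in degrees, then the closure, from -1 (fully open) to 1 (shut). In form: dx dy dz yaw claw; .... A call has 1 to 20 rows; each row is the pose to reach, as a shift and turn from the pose commanded when the call began, along the tool's axes at that moment; what a row does not reach only later rows make up. A row lasts 1/10 s, in which the tool goes at most 50 mm and 8.59 degrees, less where a joint would pass 70% of its speed; a pose out of reach is approached as far as the arm can. A call with a gripper value outside its range is refused whole. The fingers move at their own pace and stop on an object; "force" is the grip in N (left out, the last holds). Time passes only in rows, so rows that repeat a pose let the fingers close. It gives the time, the measured TCP pose, the force, the opening and the grip force at its end, in the units of the state.
- robot.read_state(): the state, without advancing time (a new reading comes with each control period).
- robot.read_camera(name): name is "scene" or "top"; returns the picture (480x640x3 uint8, blue, green, red); there is no depth.
- robot.calibration(name): a dict with "vertical_fov" (degrees; the focal length in pixels is half the picture's height over the tangent of half this angle, whatever the lens; pixels are square), "cx", "cy" (the principal point, pixels), "rvec" (rotation vector, rad) and "tvec" (3), from world to camera coordinates, as OpenCV has them. Camera axes: x right, y down, z forward; pixel columns grow to the right and rows downward; lengths in m; the calibration is good to about 2 mm. A picture is of the moment at which its call begins. calibration takes no time and is no camera call.
- robot.close_job(): hands the job in; it is judged then, once.
Trained networks look in the newest picture that a camera, given by its name, has taken for a name from the list of things; names that differ only in an ending like _2 or _b are one class to them, and where a whole thing is asked for, a point or a joint stands for the part that bears it (a point fixed in the world has none). Each returns a list of dicts, best first, with "conf" (0 to 1); they miss things now and then, are a little off and sometimes report something else, mostly with a low value. They report only what shows in the picture. A call takes as long as a camera call.
- robot.recognise(camera, query): "centre" ([x, y, z] in m, in world coordinates, good to about 4 mm: the middle of the surface that is visible of it).
- robot.regions_of(camera, query): "pixels" (480x640 bool, what is visible of it).
- robot.landmark_of(camera, query): "centre" ([x, y, z] in m, in world coordinates, good to about 4 mm: a listed point, or the origin of a listed thing).
The state is a dict: "t": time; "q": joint angles; "dq": joint speeds; "joint_torque": joint torques, N m; "tool_pos": TCP position; "orientation": TCP orientation; "force": force on the tool from outside, world axes, zero at the start; "wrist_torque": the same for the moment, N m; "opening": finger opening in m; "gripper_force": force on a finger pad.
Only numpy, scipy, OpenCV 4.12 (cv2) and the standard library are available. Lean on these libraries where they do the work, as an engineer would, in place of code of your own. Each camera call takes 0.05 s, during which the arm holds its last target. There are 200 camera calls.

## Working session

There is one attempt and no reset: what is moved stays moved. The work goes in short steps, Python scripts to look and compute and a tool call to move; the robot and the scene stay as the last step left them, time stands still between calls to the robot, and variables do not carry over. Pictures are saved under pics/ and viewed, at most 10 in all, crops included, and the job is handed in when it is done.

Besides the shell and the picture viewer there is one more tool, called as name(argument=value, ...) on one line, values as JSON. play_rows: Moves the arm, as the interface text tells. Its arguments: {"type":"object","properties":{"increments":{"type":"string"},"force":{"type":"number"}},"required":["increments"]}

```bash
mkdir -p pics; cat > h.py <<'E'
import numpy as np,cv2
from plant import robot
def cal(n):
    c=robot.calibration(n);f=240/np.tan(np.radians(c["vertical_fov"])/2)
    K=np.array([[f,0,c["cx"]],[0,f,c["cy"]],[0,0,1]]);return K,np.array(c["rvec"],float),np.array(c["tvec"],float)
def toworld(n,uv,z):
    K,r,t=cal(n);R=cv2.Rodrigues(r)[0];uv=np.atleast_2d(uv).astype(float)
    d=(np.linalg.inv(K)@np.c_[uv,np.ones(len(uv))].T).T@R;o=-R.T@t
    return o+d*((z-o[2])/d[:,2])[:,None]
def proj(n,P):
    K,r,t=cal(n);return cv2.projectPoints(np.atleast_2d(P).astype(float),r,t,K,None)[0][:,0]
def rect(m,n,z):
    c=max(cv2.findContours(m.astype(np.uint8),0,2)[0],key=cv2.contourArea)[:,0]
    w=toworld(n,c,z)[:,:2];return cv2.minAreaRect((w*1000).astype(np.float32))
E
python3 - <<'E'
from h import *
np.set_printoptions(precision=3,suppress=True)
for n in("scene","top"):
    cv2.imwrite(f"pics/{n}0.png",robot.read_camera(n)); K,r,t=cal(n);print(n,K[0,0],-cv2.Rodrigues(r)[0].T@t)
for q in("cashbox","rail","mug","plates","bottle","cards","cashbox_handle"):
    l=robot.landmark_of("top",q);print(q,[(np.array(d["centre"]),round(d["conf"],2)) for d in l[:2]])
for q,z in(("cashbox",.052),("rail",.035)):
    m=robot.regions_of("top",q)
    if m: print(q,m[0]["conf"],rect(m[0]["pixels"],"top",z))
s=robot.read_state();print(s["t"],s["tool_pos"],s["orientation"],s["force"])
E
```

```text
scene 468.01733110511583 [1.286 0.115 0.885]
top 446.22340096133206 [0.346 0.03  0.975]
cashbox [(array([ 0.561, -0.089, -0.004]), 0.87)]
rail [(array([0.574, 0.171, 0.   ]), 0.65)]
mug [(array([ 0.437, -0.403,  0.   ]), 0.68)]
plates [(array([ 0.646, -0.352,  0.002]), 0.6)]
bottle [(array([0.672, 0.398, 0.001]), 0.61)]
cards [(array([0.455, 0.402, 0.003]), 0.77)]
cashbox_handle [(array([ 0.56 , -0.084,  0.057]), 0.73)]
cashbox 0.65 ((555.4988403320312, -85.43836975097656), (200.95730590820312, 159.3689422607422), 49.447025299072266)
rail 0.88 ((569.501220703125, 166.19190979003906), (26.415613174438477, 399.4794006347656), 87.85242462158203)
0.55 [0.268 0.537 0.219] [-0.72  -3.058  0.   ] [-0.364  0.279  0.321]
```

View pics/top0.png

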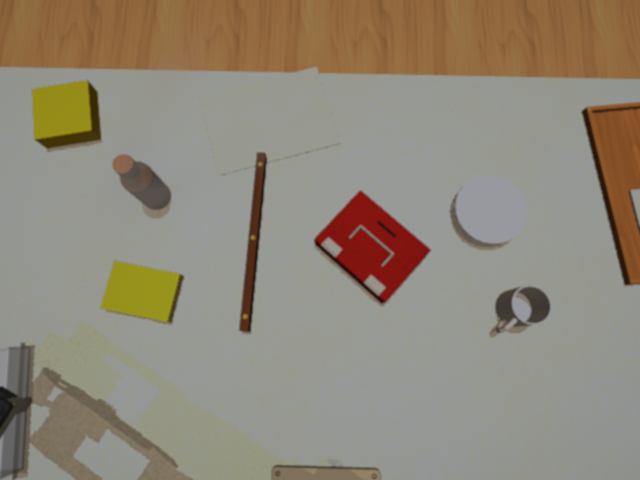

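View pics/scene0.png

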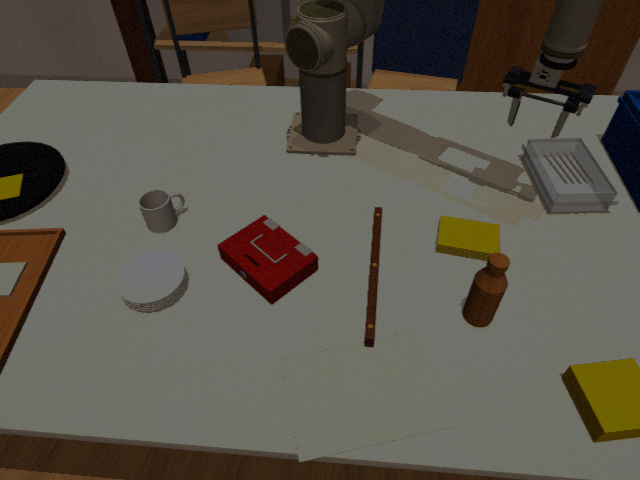

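The top view has +x up and +y left. The box lid's corners are at about (360,192), (430,249), (384,301) and (316,240). The hinges at (331,247) and (375,285) face lower-left, so the box must turn clockwise. The rail runs from (262,155) to (245,328). The plates at (488,211) and mug at (525,303) lie behind the box. I'll fit the box and rail silhouettes for exact poses.

```bash
cat >> h.py <<'E'
from scipy.optimize import minimize
def fit(n,m,L,W,H,p0):
    m=m.astype(bool)
    def corners(p):
        c,s=np.cos(p[2]),np.sin(p[2]);return np.array([[p[0]+c*x-s*y,p[1]+s*x+c*y,z] for x in(-L/2,L/2) for y in(-W/2,W/2) for z in(0,H)])
    def f(p):
        h=cv2.convexHull(proj(n,corners(p)).astype(np.float32))
        a=np.zeros(m.shape,np.uint8);cv2.fillConvexPoly(a,np.round(h*64).astype(np.int32),255,cv2.LINE_AA,6)
        return np.abs(a/255.-m).sum()/m.sum()
    best=min((minimize(f,p0,method="Nelder-Mead",options=dict(initial_simplex=np.array(p0)+s*np.array([[0,0,0],[.01,0,0],[0,.01,0],[0,0,.08]]))) for s in(1,-1)),key=lambda r:r.fun)
    return best.x,best.fun
def red(n):
    hsv=cv2.cvtColor(robot.read_camera(n),cv2.COLOR_BGR2HSV)
    r=(((hsv[...,0]<6)|(hsv[...,0]>174))&(hsv[...,1]>170)&(hsv[...,2]>40)).astype(np.uint8)
    k,l,st,_=cv2.connectedComponentsWithStats(r);i=1+st[1:,4].argmax()
    c=max(cv2.findContours((l==i).astype(np.uint8),0,2)[0],key=cv2.contourArea)
    return cv2.fillConvexPoly(np.zeros(r.shape,np.uint8),cv2.convexHull(c),1)
E
python3 - <<'E'
from h import *
for n in("top","scene"):
    a=red(n);x,e=fit(n,a,.2,.15,.052,[.557,-.087,.76]);print(n,"box",x.round(4),np.degrees(x[2]),e,a.sum())
    m=robot.regions_of(n,"rail")
    if m: x,e=fit(n,m[0]["pixels"],.4,.02,.035,[.57,.167,-.03]);print(n,"rail",x.round(4),np.degrees(x[2]),e)
E
```

```text
top box [ 0.5591 -0.0896  0.8194] 46.94721123199089 0.09603609488212313 6484
top rail [ 0.5721  0.1684 -0.0378] -2.1654357508040323 0.23023965141612202
scene box [ 0.5555 -0.0897  0.8395] 48.09890728037414 0.0746217592646961 5009
scene rail [ 0.569   0.167  -0.0463] -2.6516407123872203 0.17955703738985473
```

play_rows(increments="-20 -15 0 2 -1;-55 -42 0 6 -1;-95 -72 0 10 -1;-135 -103 0 14 -1;-175 -133 0 18 -1;-215 -163 0 22 -1;-255 -194 0 26 -1;-295 -224 0 30 -1;-335 -255 0 34 -1;-375 -285 0 38 -1;-415 -315 0 42 -1;-455 -346 0 46 -1;-495 -376 0 50 -1;-535 -407 0 54 -1;-575 -437 0 58 -1;-610 -464 0 61 -1;-640 -486 0 63 -1;-660 -502 0 65 -1;-675 -513 0 66 -1;-679 -516 0 66 -1")

```text
t: 2.75
tool_pos: [0.6452, -0.2299, 0.218]
orientation: [-2.272, -2.169, 0.001]
force: [-1.0, 0.2, 0.7]
opening: 0.0925
gripper_force: 0.0
```

```bash
cat > st.py <<'E'
from h import *
from scipy.spatial.transform import Rotation as R
s=robot.read_state();M=R.from_rotvec(s["orientation"]).as_matrix()
print(s["t"],s["tool_pos"].round(4) if hasattr(s["tool_pos"],"round") else s["tool_pos"],"tooly ang",np.degrees(np.arctan2(M[1,1],M[0,1])).round(2),"F",np.round(s["force"],1),s["opening"],np.round(s["q"],2))
E
python3 st.py
```

```text
2.75 [ 0.6452 -0.2299  0.218 ] tooly ang -2.64 F [-1.   0.2  0.7] 0.09254895018744003 [-0.42  0.36  1.22 -0.    1.56 -0.37]
```

play_rows(increments="0 0 20 0 -1;0 0 50 0 -1;0 0 80 0 -1;0 0 110 0 -1;0 0 140 0 -1;0 0 165 0 -1;0 0 185 0 -1;0 0 197 0 -1;0 0 203 0 -1;0 0 205 0 -1;0 0 205 0 -1")

```text
t: 3.85
tool_pos: [0.6457, -0.228, 0.0146]
orientation: [2.269, 2.172, 0.001]
force: [-0.6, 0.5, -0.0]
opening: 0.0929
gripper_force: 0.0
```

```bash
python3 st.py; python3 - <<'E'
from h import *
a=robot.read_camera("scene");cv2.imwrite("pics/s1.png",a[140:400,100:500])
E
```

```text
3.85 [ 0.6457 -0.228   0.0146] tooly ang -2.5 F [-0.6  0.5 -0. ] 0.09290951177430579 [-0.41  0.52  1.4   0.    1.22 -0.37]
```

View pics/s1.png

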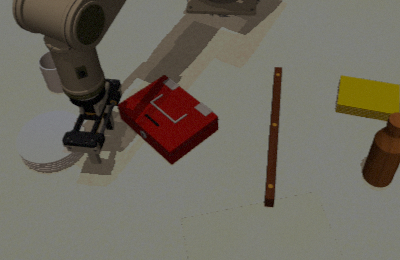

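play_rows(increments="5 -6 0 0 -1;11 -13 0 0 -1;16 -19 0 0 -1;19 -23 0 0 -1;21 -26 0 0 -1;23 -29 0 0 -1;25 -32 0 0 -1;27 -35 0 0 -1;29 -39 0 0 -1;31 -43 0 0 -1;33 -47 0 0 -1;35 -51 0 0 -1;37 -55 0 0 -1;39 -59 0 0 -1;40 -63 0 0 -1;40 -63 0 0 -1")

```text
t: 5.5
tool_pos: [0.5836, -0.1849, 0.0139]
orientation: [-2.27, -2.172, -0.001]
force: [1.3, -1.4, 1.0]
opening: 0.0929
gripper_force: 1.1
```

```bash
python3 st.py; cat > m.py <<'E'
from h import *
import sys
p0=[float(v) for v in sys.argv[1:4]]
for n in("top","scene"):
    try:
        a=red(n);x,e=fit(n,a,.2,.15,.052,p0);print(n,"box",x.round(4),np.degrees(x[2]).round(2),round(e,3),a.sum())
    except Exception as ex:print(n,ex)
E
python3 m.py .54 -.085 .5; python3 - <<'E'
from h import *
a=robot.read_camera("top");cv2.imwrite("pics/t1.png",a[120:400,180:560])
E
```

```text
5.5 [ 0.5836 -0.1849  0.0139] tooly ang -2.51 F [ 1.3 -1.4  1. ] 0.09290616743094593 [-0.39  0.35  1.63  0.    1.17 -0.35]
top box [ 0.5471 -0.0647  0.6303] 36.11 0.269 5577
scene box [ 0.5436 -0.0652  0.5309] 30.42 0.082 4745
```

View pics/t1.png

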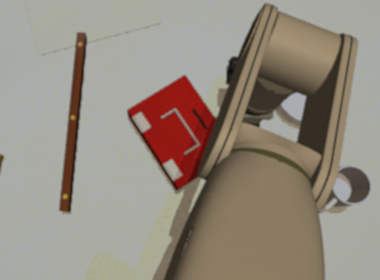

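The crop shows the box turned part way, its back edge running from (127,108) to (178,188). The arm hides the front-right part. I'll make the fit ignore the hidden columns.

```bash
cat > m.py <<'E'
import sys,h
from h import *
# usage: m.py x y th ulim ; top camera only, columns beyond ulim ignored
p0=[float(v) for v in sys.argv[1:4]];ul=int(sys.argv[4])
hsv=cv2.cvtColor(robot.read_camera("top"),cv2.COLOR_BGR2HSV)
r=(((hsv[...,0]<7)|(hsv[...,0]>172))&(hsv[...,1]>110)&(hsv[...,2]>15)).astype(np.uint8)
r[:, :268]=0
k,l,st,_=cv2.connectedComponentsWithStats(r);i=1+st[1:,4].argmax()
c=max(cv2.findContours((l==i).astype(np.uint8),0,2)[0],key=cv2.contourArea)
m=cv2.fillConvexPoly(np.zeros(r.shape,np.uint8),cv2.convexHull(c),1)[:,:ul]
x,e=fit("top",m,.2,.15,.052,p0)
a=np.array([.571,.168]);t=np.radians(-2.4);rx=np.array([np.cos(t),np.sin(t)]);ry=np.array([-rx[1],rx[0]])
d=x[:2]-a
print("box",x.round(4),"deg",np.degrees(x[2]).round(2),"cost",round(e,3),"rel angle",np.degrees(x[2]).round(2)+2.4,"rail-frame",(d@rx).round(4),(d@ry).round(4),"square gap",(-d@ry-.085).round(4))
E
python3 m.py .545 -.065 .56 375;python3 m.py .545 -.065 .5 385
```

```text
box [ 0.545  -0.0712  0.5857] deg 33.56 cost 0.028 rel angle 35.96 rail-frame -0.016 -0.2401 square gap 0.1551
box [ 0.545  -0.0711  0.5873] deg 33.65 cost 0.052 rel angle 36.05 rail-frame -0.016 -0.2399 square gap 0.1549
```

play_rows(increments="3 -3 0 0 -1;5 -6 0 0 -1;8 -9 0 0 -1;11 -12 0 0 -1;13 -15 0 0 -1;16 -18 0 0 -1;19 -20 0 0 -1;22 -23 0 0 -1;25 -25 0 0 -1;28 -28 0 0 -1;32 -30 0 0 -1;35 -32 0 0 -1;38 -35 0 0 -1;38 -35 0 0 -1")

```text
t: 7.15
tool_pos: [0.5501, -0.146, 0.0135]
orientation: [2.269, 2.172, -0.002]
force: [-0.2, -4.8, 1.5]
opening: 0.0931
gripper_force: 1.9
```

```bash
python3 st.py; python3 m.py .53 -.05 .35 368;python3 m.py .53 -.05 .3 350
```

```text
7.15 [ 0.5501 -0.146   0.0135] tooly ang -2.5 F [-0.2 -4.8  1.5] 0.09310347795946768 [-0.35  0.24  1.75 -0.    1.14 -0.3 ]
box [ 0.5391 -0.0421  0.296 ] deg 16.96 cost 0.047 rel angle 19.36 rail-frame -0.023 -0.2113 square gap 0.1263
box [ 0.5388 -0.0424  0.2971] deg 17.02 cost 0.029 rel angle 19.419999999999998 rail-frame -0.0233 -0.2116 square gap 0.1266
```

play_rows(increments="3 -2 0 0 -1;7 -4 0 0 -1;10 -6 0 0 -1;14 -8 0 0 -1;18 -10 0 0 -1;21 -11 0 0 -1;25 -13 0 0 -1;29 -14 0 0 -1;32 -15 0 0 -1;36 -17 0 0 -1;40 -18 0 0 -1;43 -19 0 0 -1;46 -20 0 0 -1;48 -20 0 0 -1;50 -20 0 0 -1;52 -20 0 0 -1;52 -20 0 0 -1")

```text
t: 8.95
tool_pos: [0.5317, -0.0936, 0.0134]
orientation: [-2.269, -2.172, 0.004]
force: [-4.2, -7.7, 4.2]
opening: 0.0929
gripper_force: 3.6
```

```bash
python3 st.py; python3 m.py .53 -.02 .05 345; python3 - <<'E'
from h import *
a=robot.read_camera("top");cv2.imwrite("pics/t2.png",cv2.resize(a[130:350,220:460],None,fx=2,fy=2))
E
```

```text
8.95 [ 0.5317 -0.0936  0.0134] tooly ang -2.49 F [-4.2 -7.7  4.2] 0.09291383120901178 [-0.27  0.17  1.84 -0.    1.13 -0.22]
box [ 0.5504 -0.0082  0.0192] deg 1.1 cost 0.104 rel angle 3.5 rail-frame -0.0132 -0.1769 square gap 0.0919
```

View pics/t2.png

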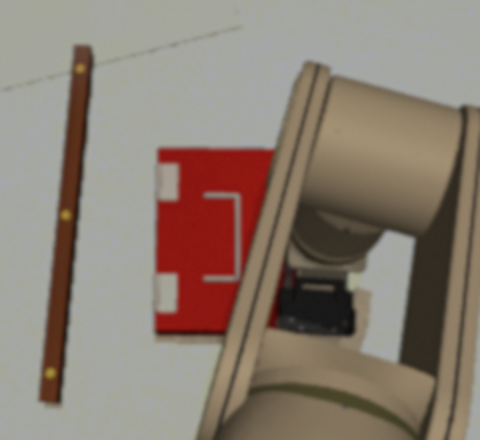

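The back edge, from (157,150) to (155,330) in the crop, is nearly parallel to the rail. About 3.5° remains and the box is well clear. I'll push on gently so that both fingertips bear on the front face.

play_rows(increments="2 0 0 0 -1;4 0 0 0 -1;6 0 0 0 -1;8 0 0 0 -1;10 0 0 0 -1;12 0 0 0 -1;14 0 0 0 -1;16 0 0 0 -1;18 0 0 0 -1;20 0 0 0 -1;22 0 0 0 -1;24 0 0 0 -1;24 0 0 0 -1")

```text
t: 10.35
tool_pos: [0.5333, -0.0694, 0.0132]
orientation: [-2.27, -2.171, 0.002]
force: [-0.4, -6.3, 0.3]
opening: 0.0932
gripper_force: 3.1
```

```bash
python3 st.py; python3 m.py .55 .01 .0 330; python3 m.py .55 .01 -.04 340
```

```text
10.35 [ 0.5333 -0.0694  0.0132] tooly ang -2.54 F [-0.4 -6.3  0.3] 0.09315302480952031 [-0.22  0.17  1.84 -0.    1.13 -0.18]
box [ 0.5556  0.0116 -0.0409] deg -2.34 cost 0.123 rel angle 0.06000000000000005 rail-frame -0.0089 -0.157 square gap 0.072
box [ 0.5543  0.0119 -0.0368] deg -2.11 cost 0.298 rel angle 0.29000000000000004 rail-frame -0.0102 -0.1567 square gap 0.0717
```

Square to the rail with about 71 mm still clear. Now I'll push it up, slowing near contact.

play_rows(increments="3 0 0 0 -1;6 0 0 0 -1;9 0 0 0 -1;13 0 0 0 -1;17 0 0 0 -1;21 0 0 0 -1;25 0 0 0 -1;29 0 0 0 -1;33 0 0 0 -1;37 0 0 0 -1;41 0 0 0 -1;44 0 0 0 -1;47 0 0 0 -1;50 0 0 0 -1;53 0 0 0 -1;55 0 0 0 -1;57 0 0 0 -1;59 0 0 0 -1;60 0 0 0 -1;60 0 0 0 -1")

```text
t: 12.45
tool_pos: [0.536, -0.0097, 0.0133]
orientation: [-2.27, -2.171, 0.003]
force: [0.1, -6.3, 0.7]
opening: 0.0928
gripper_force: 3.5
```

```bash
python3 st.py; python3 - <<'E'
from h import *
a=robot.read_camera("top");cv2.imwrite("pics/t3.png",cv2.resize(a[130:350,200:420],None,fx=2.5,fy=2.5))
E
```

```text
12.45 [ 0.536  -0.0097  0.0133] tooly ang -2.55 F [ 0.1 -6.3  0.7] 0.09281132614703513 [-0.11  0.16  1.85 -0.    1.13 -0.07]
```

View pics/t3.png

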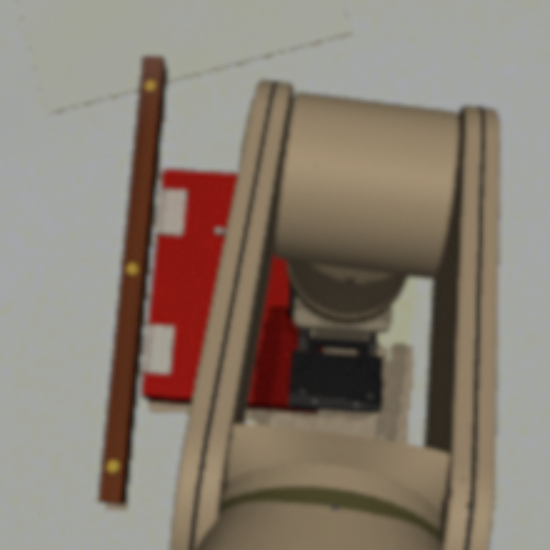

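The box back, from (165,172) to (147,398) in the crop, is parallel to the rail, with a small uniform gap on about the middle of its length. I'll make the last approach in 1 mm rows.

play_rows(increments="1 0 0 0 -1;2 0 0 0 -1;3 0 0 0 -1;4 0 0 0 -1;5 0 0 0 -1;6 0 0 0 -1;7 0 0 0 -1;8 0 0 0 -1;9 0 0 0 -1;10 0 0 0 -1")

```text
t: 13.5
tool_pos: [0.5364, -0.0001, 0.0133]
orientation: [2.27, 2.171, -0.003]
force: [0.4, -13.3, 0.8]
opening: 0.0928
gripper_force: 6.9
```

play_rows(increments="0.5 0 0 0 -1;1 0 0 0 -1;1 0 0 0 -1")

```text
t: 13.8
tool_pos: [0.5366, -0.0, 0.0133]
orientation: [2.269, 2.171, -0.005]
force: [0.5, -13.3, -0.3]
opening: 0.093
gripper_force: 6.7
```

play_rows(increments="0.5 0 0 0 -1;1 0 0 0 -1;1.5 0 0 0 -1;2 0 0 0 -1;2 0 0 0 -1")

```text
t: 14.3
tool_pos: [0.5368, 0.0, 0.0134]
orientation: [2.267, 2.17, -0.008]
force: [-0.0, -22.2, 0.2]
opening: 0.0929
gripper_force: 11.5
```

The box is firmly against the rail: the hand no longer advances and the force climbs to 22 N. Next I'll draw the hand back and lift it clear.

play_rows(increments="-2 0 0 0 -1;-5 0 0 0 -1;-10 0 0 0 -1;-18 0 0 0 -1;-28 0 0 0 -1;-40 0 0 0 -1;-55 0 0 0 -1;-70 0 0 0 -1;-80 0 0 0 -1;-85 0 -10 0 -1;-90 0 -35 0 -1;-90 0 -70 0 -1;-90 0 -110 0 -1;-90 0 -150 0 -1;-120 -20 -180 0 -1;-160 -50 -190 0 -1;-200 -80 -195 0 -1;-240 -110 -195 0 -1;-260 -120 -195 0 -1;-260 -120 -195 0 -1")

```text
t: 16.3
tool_pos: [0.4043, -0.253, 0.2097]
orientation: [2.273, 2.167, -0.001]
force: [0.2, 0.3, -0.1]
opening: 0.0933
gripper_force: 0.0
```

```bash
python3 st.py; python3 m.py .56 .08 -.04 639; python3 - <<'E'
from h import *
a=robot.read_camera("top");cv2.imwrite("pics/t4.png",a)
for q in("mug","plates","bottle","cards"):
    print(q,[np.round(d["centre"],3) for d in robot.landmark_of("top",q)[:1]])
E
```

```text
16.3 [ 0.4043 -0.253   0.2097] tooly ang -2.74 F [ 0.2  0.3 -0.1] 0.09327425999297796 [-0.67 -0.21  1.83 -0.    1.51 -0.62]
box [ 0.5572  0.0809 -0.0367] deg -2.1 cost 0.276 rel angle 0.2999999999999998 rail-frame -0.0102 -0.0876 square gap 0.0026
mug []
plates [array([ 0.65 , -0.35 ,  0.004])]
bottle [array([0.676, 0.399, 0.   ])]
cards [array([0.455, 0.404, 0.002])]
```

View pics/t4.png

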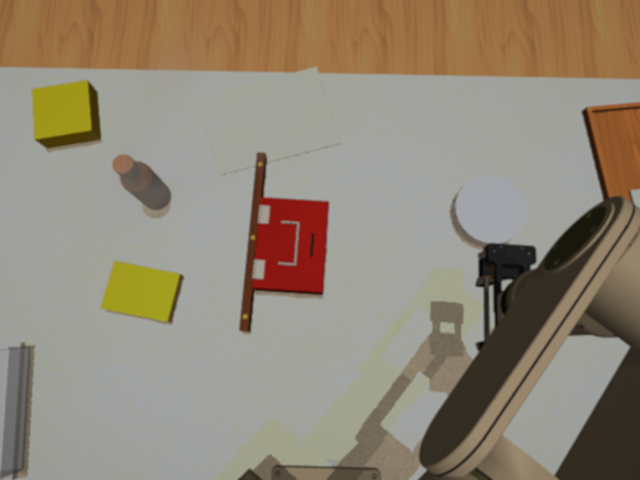

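The top view shows the box flat against the rail, its back running from (258,198) to (253,290) within the rail's (262,155) to (245,328). The plates, bottle and cards stand where they were. The arm hides the mug here, but the hand passed well above it. I'll hand the job in.

```bash
python3 -c "
from plant import robot
print(robot.close_job())"
```

```text
the job is handed in; nothing more can be done
None
```

The cash box was turned square while still about 7 cm clear of the rail, then pushed up flat against it and the hand drawn away; the job is handed in at about 16 s, with the plates, bottle and cards unmoved and only the mug unchecked, as the arm hid it in the last picture.

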